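# Draw a dropped bracket out from behind the sander guard

### The arm

A 6-joint arm with a two-finger parallel gripper is mounted at the origin on the work surface. World frame = base frame: x ahead of the robot, y to its left, z up, the work surface at z = 0. Lengths are in m, angles in degrees, forces in N, time in s.
With the tool pointing down it reaches from about 0.25 to 0.725 m from the base axis. Payload 9.7 kg.
Tool frame: the origin (TCP) lies between the finger pads; the fingertips stand 19 mm ahead of it and the grasp point (between the pads) is the TCP; z points along the fingers, y is the line along which they close (so a half turn about z gives the same grasp; the last joint's range is limited). The gripper opens to 85 mm and grips with 20 to 120 N. Pads are 22 mm wide; open, the fingers measure 114 mm over their backs; the gripper's body (76 mm by 85 mm) begins 54 mm behind the grasp point. The pads swing forward as they close: fully open they stand 13 mm farther back than shut.
Start: joints at [-75.344, 4.979, 10.078, 95.1, 0, 90], TCP at [0.139, -0.532, 0.25] pointing down, gripper open.
Joint ranges: [-179.16, 179.16], [-48.56, 103.87], [-65.8, 70.77], [-126.05, 130.52], [-82.76, 87.17], [-180, 180]. Speed limits (degrees/s): [127.2, 127.2, 147.25, 180, 180, 180].

### API

Orientations are given as [roll, pitch, yaw] about the fixed x, y, z axes, in that order (R = Rz(yaw) Ry(pitch) Rx(roll)).
In Python, from workcell import telemetry, camera, calibration, workorder gives the robot as it stands.
- The arm moves only by the tool play_rows, never from a script. Its argument "increments" is a list of rows, each a list of 3 entries, a list of its own where there are three numbers: the shift along the tool's x, y, z in mm, then the turn, a rotation vector about the tool's x, y, z in degrees, then the closure, from 0 (fully open) to 1 (shut). In form: [[[x, y, z], [ax, ay, az], jaw], ...]. A call has 1 to 20 rows; each row is the pose to reach, as a shift and turn from the pose commanded when the call began, along the tool's axes at that moment; what a row does not reach only later rows make up. A row lasts 1/10 s, in which the tool goes at most 50 mm and 8.59 degrees, less where a joint would pass 70% of its speed; a pose out of reach is approached as far as the arm can. A call with a gripper value outside its range is refused whole. The fingers move at their own pace and stop on an object; "grip_force" is the grip in N (left out, the last holds). Time passes only in rows, so rows that repeat a pose let the fingers close. It gives the time, the measured TCP pose, the force, the opening and the grip force at its end, in the units of the state.
- telemetry.get_obs(): the state, without advancing time (a new reading comes with each control period).
- camera(name): name is "scene" or "top"; returns (picture, depth): 384x512x3 uint8, red, green, blue; 384x512 float32, m along the optical axis (not along the pixel's ray), 0 where there is no reading.
- calibration(name): a dict with "vertical_fov" (degrees; the focal length in pixels is half the picture's height over the tangent of half this angle, whatever the lens; pixels are square), "cx", "cy" (the principal point, pixels), "rvec" (rotation vector, rad) and "tvec" (3), from world to camera coordinates, as OpenCV has them. Camera axes: x right, y down, z forward; pixel columns grow to the right and rows downward; lengths in m; the calibration is good to about 2 mm. A picture is of the moment at which its call begins. calibration takes no time and is no camera call.
- workorder.job_done(): hands the job in; it is judged then, once.
The state is a dict: "time": time; "q": joint angles; "qd": joint speeds; "joint_efforts": joint torques, N m; "ee_pos": TCP position; "tcp_rot": TCP orientation; "wrist_force": force on the tool from outside, world axes, zero at the start; "torque": the same for the moment, N m; "opening": finger opening in m; "grasp_force": force on a finger pad.
Only numpy, scipy, OpenCV 4.12 (cv2) and the standard library are available. Lean on these libraries where they do the work, as an engineer would, in place of code of your own. Each camera call takes 0.05 s, during which the arm holds its last target. There are 200 camera calls.

### The job

A steel angle bracket has dropped behind the guard of the bench sander. Take the hooked rod by its handle, reach in under the guard and drop its pin into the bracket's hole, then draw the bracket out along the bench, with the rod and not with your fingers, until its front edge lies square and firmly against the stop bar of the catch frame: hold it there for a moment with a pull of about 9 N, and let the bracket never press on the sander or its frame with more than 15 N, nor the rod on bracket or sander with more than 20 N. Unhook, leave the bracket lying square in the frame, lay the rod down flat on the bench with its pin beyond the ends of the frame, clear of the sander, and leave the other things alone.

Things in the scene. Friction and masses are not known exactly. Their poses are not given: they have to be found in the camera images.
- sander: Green bench disc sander with guard, fixed to the bench. Origin: on the bench, middle of the guard's mouth; +y points out of the mouth to the open bench, +x along the mouth, z up. The guard spans x -130..130, y -170..0 mm, open to the bench below: sides and roof of steel bars (roof at 125 mm, bars 28 mm apart), clear front plate at y = 0. The housing, 170 high, lies behind y = -170.
- guard_edge (a point): Middle of the lower edge of the guard's clear front plate, 57 mm above the bench; axes as the sander's. The mouth below it is open, 250 mm wide.
- catch_frame (a point): Point on the bench 85 mm in front of the middle of the mouth; axes as the sander's. The catch frame lies before the mouth: steel strips 10 mm high, two runners along y at x = -130 and 130 mm reaching 150 mm out, and across them the rigid stop bar, 14 mm thick. It is clamped with its inner face anywhere from 0 to 40 mm further out (+y) than this point; that is not measured: feel for it. The floor inside is the bench.
- bracket: Loose steel angle bracket behind the guard, 0.11 to 0.23 kg. Origin: centre of its underside. Plate 50 (x) by 64 (y) by 8 mm thick; an upstand, 6 thick, rises to 34 mm along its -y (inner) edge. Its straight front edge at y = +32 faces roughly to the mouth (within 0.35 rad).
- bracket_hole (a point): Middle of the bracket's through hole, 20 mm diameter, at the plate's upper face (8 mm above the bench), 10 mm in front of the bracket's centre.
- bracket_front (a point): Middle of the bracket's straight front edge, 4 mm above the bench; +y points out of that edge.
- hook: Hooked rod, 0.2 kg, 354 mm long, lying along its own y. Origin: centre of the underside of its wooden handle, a bar 22 wide (x), 100 long (y), 38 mm high. An 8 mm steel rod, axis 26 mm above the underside, runs from the handle to y = -300 and ends in an 8 mm pin turned straight down to the level of the underside.
- hook_grip (a point): Best grasp on the handle: half-way up (19 mm), 25 mm forward of its middle, at the tool's centre of mass; pinch across the 22 mm width (the hook's x). Axes as the hook's.
- hook_pin (a point): Centre of the flat lower end of the hook's down-turned pin: y = -300 mm, z = 0 in the hook's frame, 275 mm from the grasp point.
- offcut: wooden offcut 30 x 45 x 18 mm lying inside the sander's guard; a bystander.
- plain_angle: small steel angle without a hole, 40 x 50 mm, 35 high, on the open bench; a bystander.
- screwdriver: screwdriver; a bystander.
- tape_roll: roll of masking tape 90 mm across, 24 high; a bystander.
- jar: closed jar 60 mm across, 80 high; a bystander.
- sanding_block: cork sanding block 110 x 60 x 30 mm; a bystander.
- straight_rod: straight steel rod without hook in a wooden handle, 245 mm long; a bystander.
Things that resemble listed ones, but are neither listed nor needed, are in the scene too. What is shaped like the bracket but black, orange or yellow is not meant.

How it is judged:
By the outcome, as a careful person would: the job done as asked, in the order asked, and still so for the second after the job is handed in, with the robot touching nothing.
It also fails if it takes over 72 s, if anything falls off the work surface, if the arm or the gripper's body presses on something with over 40 N, if the wrist force passes 120 N, or if a joint passes its speed limit or range.

## Working session

There is one attempt and no reset: what is moved stays moved. The work goes in short steps, Python scripts to look and compute and a tool call to move; the robot and the scene stay as the last step left them, time stands still between calls to the robot, and variables do not carry over. Pictures are saved under pics/ and viewed, at most 10 in all, crops included, and the job is handed in when it is done.

Besides the shell and the picture viewer there is one more tool, called after "Emit:" as name([rows], argument=value, ...), one row to a line, values as JSON. play_rows: Moves the arm, as the interface text tells. Its arguments: {"type":"object","properties":{"increments":{"type":"array"},"grip_force":{"type":"number"}},"required":["increments"]}

```bash
mkdir -p pics
cat > h.py <<'E'
import numpy as np, cv2
from workcell import telemetry, camera, calibration, workorder
def cal(n):
    c=calibration(n); f=192/np.tan(np.radians(c["vertical_fov"])/2)
    K=np.array([[f,0,c["cx"]],[0,f,c["cy"]],[0,0,1]]); R=cv2.Rodrigues(np.array(c["rvec"],float))[0]
    return K,R,np.array(c["tvec"],float).ravel()
def onplane(n,uv,z):
    K,R,t=cal(n); uv=np.atleast_2d(uv).astype(float)
    d=(np.linalg.inv(K)@np.c_[uv,np.ones(len(uv))].T).T@R; o=-R.T@t
    return o+d*((z-o[2])/d[:,2])[:,None]
def cloud(n,D):
    K,R,t=cal(n); v,u=np.indices(D.shape); 
    p=np.stack([(u-K[0,2])/K[0,0]*D,(v-K[1,2])/K[1,1]*D,D],-1)
    return (p-t)@R
def proj(n,P):
    K,R,t=cal(n); q=(np.atleast_2d(P)@R.T+t)@K.T; return q[:,:2]/q[:,2:]
E
python3 - <<'E'
from h import *
for n in("top","scene"):
    I,D=camera(n); np.savez(n+"0.npz",I=I,D=D); cv2.imwrite(f"pics/{n}0.png",cv2.resize(I[:,:,::-1],(800,600),interpolation=cv2.INTER_CUBIC))
    print(calibration(n)); K,R,t=cal(n); print(-R.T@t)
print(telemetry.get_obs())
E
```

```text
{'vertical_fov': 55.66816173553909, 'cx': 259.09531872740337, 'cy': 192.9100934485118, 'rvec': array([ 2.18027885, -2.17002836,  0.15328469]), 'tvec': array([0.06846705, 0.5464032 , 0.98985776])}
[0.42999489 0.09803261 1.04333915]
{'vertical_fov': 43.341685716929675, 'cx': 258.4793908037939, 'cy': 193.7137362827859, 'rvec': array([ 2.42022273,  0.82712896, -0.24073219]), 'tvec': array([-0.47002792, -0.16852721,  1.88222757])}
[ 1.09247649 -0.67952691  1.46179567]
{'time': 0.1, 'q': array([-7.53459373e+01,  5.00709851e+00,  1.00381776e+01,  9.51007483e+01,
        9.24220235e-04,  9.00007414e+01]), 'qd': array([ 0.10328729, -0.12844091,  0.20513009, -0.02891265, -0.02117243,
       -0.0349599 ]), 'joint_efforts': array([-1.62947352e-03, -5.21559942e+01,  4.65655231e+01,  1.59451406e-02,
       -7.70038514e-05,  1.82959559e-05]), 'ee_pos': array([ 0.13909447, -0.53191678,  0.24965481]), 'tcp_rot': array([-1.79930331e+02, -9.23318090e-04,  1.46533202e+01]), 'wrist_force': array([ 0.46516722,  0.6452353 , -0.22322616]), 'torque': array([-0.05958146, -0.06307995,  0.02411418]), 'grasp_force': 0.0, 'opening': 0.08575413329519858}
```

View pics/top0.png

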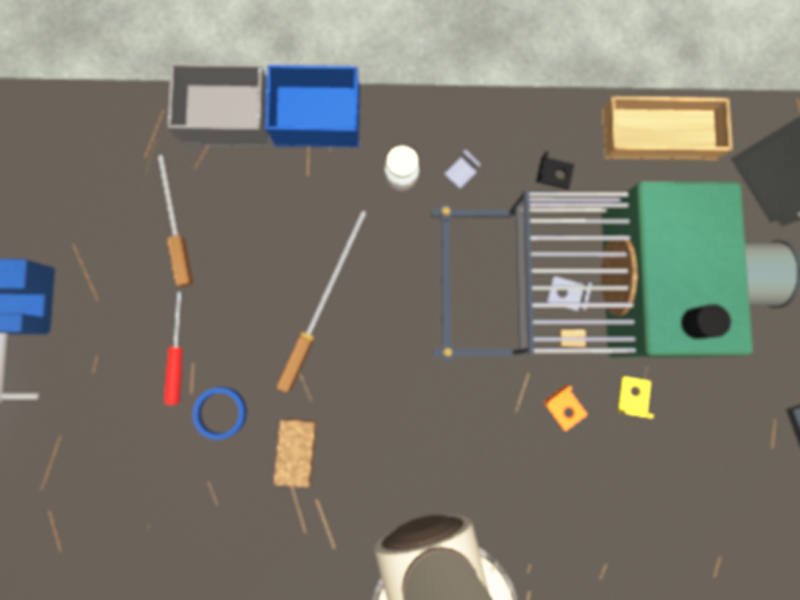

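View pics/scene0.png

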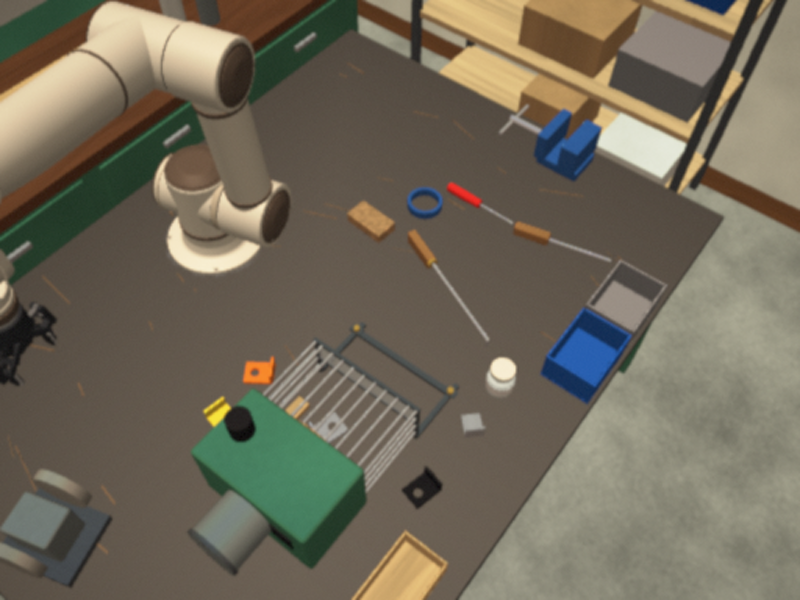

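Run:
```python
from h import *
d=np.load("top0.npz"); I,D=d["I"],d["D"]; P=cloud("top",D)
s=1/1.5625
def crop(x0,y0,x1,y1,w,h):
    return cv2.resize(I[int(y0*s):int(y1*s),int(x0*s):int(x1*s),::-1],(w,h),interpolation=cv2.INTER_CUBIC)
cv2.imwrite("pics/c1.png",np.hstack([crop(430,180,650,365,560,471),crop(265,200,375,400,240,471)]))
hsv=cv2.cvtColor(I,cv2.COLOR_RGB2HSV)
def blobs(m,name,z,mn=15):
    n,l,st,c=cv2.connectedComponentsWithStats(m.astype(np.uint8))
    for i in range(1,n):
        if st[i,4]>=mn:
            pts=np.argwhere(l==i)[:,::-1].astype(np.float32)
            W=onplane("top",pts,z)[:,:2]
            r=cv2.minAreaRect((W*1000).astype(np.float32))
            print(name,c[i].round(1),(c[i]/s).round(),st[i,4],"world",W.mean(0).round(4),"rect",np.round(r[0],1),np.round(r[1],1),round(r[2],1), "zmed",np.nanmedian(P[...,2][l==i]).round(4))
H,S,V=[hsv[...,i].astype(int) for i in range(3)]
blobs((H>5)&(H<18)&(S>130)&(V>90),"brown",.038)
blobs((H>55)&(H<90)&(S>80)&(V>60),"green",.17,200)
U,Vv=np.meshgrid(np.arange(512),np.arange(384))
blobs((S<60)&(V>140)&(U>195)&(U<235)&(Vv>130)&(Vv<225),"rod",.026)
blobs((S<60)&(V>160)&(U>340)&(U<408)&(Vv>170)&(Vv<205),"bracketish",.008,5)
blobs((H>10)&(H<30)&(S>100)&(V>120)&(U>275)&(U<300),"clampdots",.010,3)
# row profile across stop bar
for v in (160,180,200): print(v,[(u,tuple(I[v,u]),round(float(P[v,u,2]),3)) for u in range(279,294)])
print("bar ext", onplane("top",[[286,135],[286,225]],.01).round(4))
```

```text
brown [114.7 166.9] [179. 261.] 289 world [0.6155 0.4724] rect [616.1 472.5] [88.7 25.8] 13.6 zmed 0.0304
brown [400.4 156.7] [626. 245.] 15 world [ 0.6513 -0.3307] rect [ 650.8 -329.6] [11.5 11.5] 87.6 zmed 0.1293
brown [397.8 167.9] [622. 262.] 21 world [ 0.619 -0.322] rect [ 620.2 -321.2] [ 8.6 26.2] 0.5 zmed 0.108
brown [392.7 178.8] [614. 279.] 20 world [ 0.5877 -0.3061] rect [ 588.5 -305.6] [ 8.6 25.3] 0.4 zmed 0.0701
brown [390.8 189.4] [611. 296.] 17 world [ 0.5574 -0.2996] rect [ 557.2 -298.7] [ 8.5 14.5] 0.4 zmed 0.057
brown [399.4 189.6] [624. 296.] 21 world [ 0.557  -0.3241] rect [ 557.3 -322.7] [ 8.5 22.9] 0.4 zmed 0.1161
brown [188.2 232.6] [294. 363.] 294 world [0.4348 0.2649] rect [434.6 264.9] [22.3 98.1] 66.5 zmed 0.0386
brown [360.6 259.7] [563. 406.] 148 world [ 0.3623 -0.2083] rect [ 359.8 -212.4] [65.7 57.9] 35.6 zmed 0.0083
brown [363.7 263.6] [568. 412.] 37 world [ 0.3518 -0.2165] rect [ 352. -216.] [18.9 19.6] 0.0 zmed 0.0049
green [439.3 170.1] [686. 266.] 7562 world [ 0.5904 -0.3703] rect [ 587.2 -353.2] [275.6 223.1] 0.4 zmed 0.1711
rod [214.8 174. ] [336.
[... 2603 characters left out ...]
uint8(97), np.uint8(102)), 0.001), (284, (np.uint8(95), np.uint8(103), np.uint8(115)), 0.012), (285, (np.uint8(98), np.uint8(107), np.uint8(120)), 0.011), (286, (np.uint8(97), np.uint8(106), np.uint8(119)), 0.011), (287, (np.uint8(100), np.uint8(106), np.uint8(115)), 0.012), (288, (np.uint8(104), np.uint8(104), np.uint8(106)), 0.013), (289, (np.uint8(106), np.uint8(101), np.uint8(94)), 0.001), (290, (np.uint8(108), np.uint8(102), np.uint8(92)), 0.002), (291, (np.uint8(108), np.uint8(101), np.uint8(90)), -0.001), (292, (np.uint8(108), np.uint8(100), np.uint8(91)), 0.003), (293, (np.uint8(108), np.uint8(101), np.uint8(92)), 0.002)]
bar ext [[ 0.7191 -0.0076  0.01  ]
 [ 0.4572 -0.0062  0.01  ]]
```

View pics/c1.png

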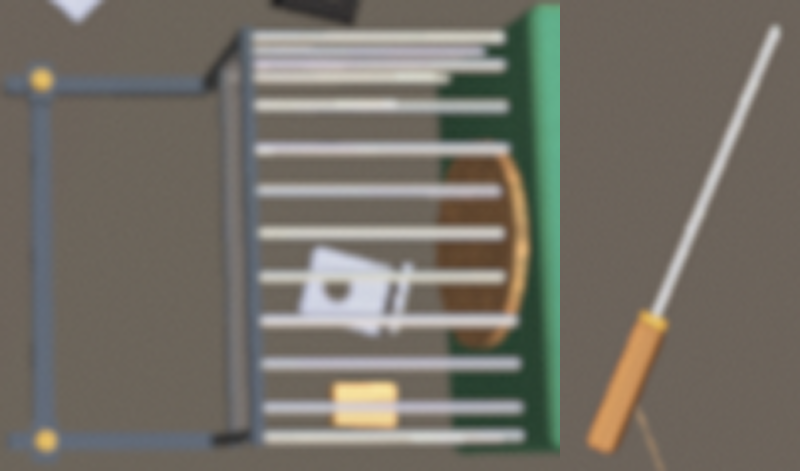

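Left crop: the silver bracket with its round hole (crop px 337,289) lies behind the guard bars; the offcut is at (365,405). The look-alikes are the black, orange and yellow brackets, plus the silver plain angle without a hole (top picture 462,170), so the silver one inside the guard fits. Hook candidates in the top picture are the rods at (295,360)-(363,212) and (178,260)-(160,155). The first has the 354 mm length; the second is the shorter straight rod.

```bash
cat >> h.py <<'E'
from scipy.spatial.transform import Rotation as Ro
def delta(pos,yang,o=None):
    "shift mm and turn deg to get the TCP to pos, tool down, tool y at world angle yang deg"
    o=o or telemetry.get_obs(); R=Ro.from_euler('xyz',o["tcp_rot"],degrees=True)
    a=np.radians(yang); y=np.array([np.cos(a),np.sin(a),0]); z=np.array([0,0,-1.]); T=Ro.from_matrix(np.c_[np.cross(y,z),y,z])
    print("shift",np.round(R.inv().apply(np.array(pos)-o["ee_pos"])*1000,1),"turn",np.round((R.inv()*T).as_rotvec(degrees=True),1))
E
python3 - <<'E'
from h import *
f=lambda x,y:[x/3.972+275-.375,y/3.99+115-.375]
print("bracket corners FL.. ",onplane("top",[f(318,247),f(300,310),f(378,335),f(393,265)],.008).round(4))
print("hole",onplane("top",[f(337,289)],.008).round(4))
print("offcut",onplane("top",[f(365,405)],.018).round(4))
print("runner ends",onplane("top",[f(5,84),f(8,440)],.01).round(4))
print("plate low",onplane("top",[f(226,85),f(230,430)],.057).round(4),"top",onplane("top",[f(252,40),f(256,435)],.125).round(4))
print("jar",onplane("top",[[257,107]],.08))
d=np.load("top0.npz");I,D=d["I"],d["D"];P=cloud("top",D)
# hole: dark pixels within plate
for v in range(178,198): print(v," ".join("%3d"%I[v,u].mean() for u in range(346,384)))
delta([.4577,.2551,.12],66.7)
E
```

```text
bracket corners FL..  [[ 0.5982 -0.2069  0.008 ]
 [ 0.552  -0.1925  0.008 ]
 [ 0.5341 -0.2491  0.008 ]
 [ 0.5854 -0.2618  0.008 ]]
hole [[ 0.5675 -0.2201  0.008 ]]
offcut [[ 0.483  -0.2348  0.018 ]]
runner ends [[0.7168 0.022  0.01  ]
 [0.4574 0.0204 0.01  ]]
plate low [[ 0.7047 -0.1303  0.057 ]
 [ 0.4635 -0.1284  0.057 ]] top [[ 0.7161 -0.1324  0.125 ]
 [ 0.4581 -0.1294  0.125 ]]
jar [[0.77736426 0.07886464 0.08      ]]
178 100 100 100 100  98  98 109 141 181 205 209 203 195 185 173 158 144 133 124 116 107 101 101 100  99  99  99  99  99 100  98  99  99  99 100  99  99  97
179  99  99  99  98  99  99 114 152 193 214 217 217 215 212 207 198 187 179 167 155 140 128 118 109 103 103 100 100  98  99 100 102 102  99  99 100 100  98
180  99  98  99  99  98  99 118 159 198 213 216 216 217 217 216 215 213 210 203 195 186 173 158 143 132 123 114 106  99 102 116 126 120 106  99  97  99  96
181 101 101 101 102 102 104 125 166 201 211 212 212 213 212 213 213 214 213 213 212 209 202 192 182 172 160 145 125 108 111 142 164 150 121 103 101 101  99
182 129 128 129 129 129 132 148 177 200 207 207 206
[... 1810 characters left out ...]
35 134 135
194 184 183 182 185 190 198 203 205 205 206 206 205 205 205 205 206 206 206 206 206 206 206 206 205 200 189 183 187 195 195 189 184 182 182 182 182 182 183
195 200 201 201 200 201 201 203 204 204 204 203 204 204 204 204 204 206 209 212 215 216 215 215 213 206 201 200 207 210 207 202 199 199 199 199 199 199 199
196 170 170 171 170 169 170 170 170 170 170 170 170 170 169 171 174 181 189 199 205 210 215 215 207 188 174 177 193 199 189 175 170 169 170 169 169 169 169
197 124 123 124 124 124 123 123 122 123 123 123 123 123 122 124 129 137 149 162 171 184 196 202 190 160 134 139 162 168 153 131 123 122 123 123 123 123 123
shift [ 507.3 -680.7  130.5] turn [-0.00e+00 -1.00e-01 -1.42e+02]
```

Emit:
play_rows([
  [[507,-681,130],[0,0,-142],0],
  [[507,-681,130],[0,0,-142],0],
  [[507,-681,130],[0,0,-142],0],
  [[507,-681,130],[0,0,-142],0],
  [[507,-681,130],[0,0,-142],0],
  [[507,-681,130],[0,0,-142],0],
  [[507,-681,130],[0,0,-142],0],
  [[507,-681,130],[0,0,-142],0],
  [[507,-681,130],[0,0,-142],0],
  [[507,-681,130],[0,0,-142],0],
  [[507,-681,130],[0,0,-142],0],
  [[507,-681,130],[0,0,-142],0],
  [[507,-681,130],[0,0,-142],0],
  [[507,-681,130],[0,0,-142],0],
  [[507,-681,130],[0,0,-142],0],
  [[507,-681,130],[0,0,-142],0],
  [[507,-681,130],[0,0,-142],0],
  [[507,-681,130],[0,0,-142],0],
  [[507,-681,130],[0,0,-142],0],
  [[507,-681,130],[0,0,-142],0],
])

```text
time: 2.1
ee_pos: [0.4569, 0.2543, 0.1202]
tcp_rot: [-179.9, -0.0, 156.6]
wrist_force: [-0.6, -0.1, -0.7]
opening: 0.0852
grasp_force: 0.0
```

Run:
```python
from h import *
o=telemetry.get_obs(); print(o["time"],o["ee_pos"],o["tcp_rot"],o["q"]); delta([.4577,.2551,.022],66.7)
```

```text
2.1 [0.45693151 0.25428778 0.12019301] [-1.79948603e+02 -2.41944798e-02  1.56617129e+02] [ 2.91026131e+01  7.68415545e-01 -8.68151498e+00  8.06055710e+01
 -1.21077252e-02  5.24854794e+01]
shift [-0.4  1.1 98.2] turn [-0.1 -0.  -0.1]
```

Emit:
play_rows([
  [[0,1,40],[0,0,0],0],
  [[0,1,75],[0,0,0],0],
  [[0,1,98],[0,0,0],0],
  [[0,1,98],[0,0,0],0],
  [[0,1,98],[0,0,0],0],
  [[0,1,98],[0,0,0],0.5],
  [[0,1,98],[0,0,0],1],
  [[0,1,98],[0,0,0],1],
  [[0,1,98],[0,0,0],1],
  [[0,1,98],[0,0,0],1],
  [[0,1,98],[0,0,0],1],
  [[0,1,98],[0,0,0],1],
  [[0,1,98],[0,0,0],1],
  [[0,1,98],[0,0,0],1],
  [[0,1,98],[0,0,0],1],
], grip_force=90)

```text
time: 3.6
ee_pos: [0.4581, 0.2562, 0.023]
tcp_rot: [179.9, 0.0, 156.7]
wrist_force: [-0.3, -0.1, 5.3]
opening: 0.021
grasp_force: 88.9
```

Run:
```python
from h import *
o=telemetry.get_obs(); print(o["ee_pos"],o["tcp_rot"],o["torque"])
```

```text
[0.45811936 0.25621588 0.02296304] [1.79948503e+02 3.67202528e-02 1.56660532e+02] [-0.02147167  0.12770513 -0.00230859]
```

Emit:
play_rows([
  [[0,0,-20],[0,0,0],1],
  [[0,0,-50],[0,0,0],1],
  [[0,0,-90],[0,0,0],1],
  [[0,0,-110],[0,0,0],1],
  [[0,0,-110],[0,0,0],1],
  [[0,0,-110],[0,0,0],1],
  [[0,0,-110],[0,0,0],1],
])

```text
time: 4.3
ee_pos: [0.457, 0.2555, 0.1303]
tcp_rot: [-179.9, -0.1, 156.7]
wrist_force: [-0.2, -0.4, -1.5]
opening: 0.0208
grasp_force: 88.1
```

Run:
```python
from h import *
o=telemetry.get_obs(); print(o["ee_pos"],o["tcp_rot"],o["wrist_force"],o["torque"]); delta([.565,.33,.14],0)
```

```text
[0.45703228 0.25553722 0.13028433] [-1.79867958e+02 -9.94838246e-02  1.56656402e+02] [-0.24348854 -0.42611018 -1.52553677] [ 0.01814412  0.02743335 -0.02396939]
shift [-69.6 111.1 -10.1] turn [-0.2 -0.  66.7]
```

Emit:
play_rows([
  [[-70,111,-10],[0,0,67],1],
  [[-70,111,-10],[0,0,67],1],
  [[-70,111,-10],[0,0,67],1],
  [[-70,111,-10],[0,0,67],1],
  [[-70,111,-10],[0,0,67],1],
  [[-70,111,-10],[0,0,67],1],
  [[-70,111,-10],[0,0,67],1],
  [[-70,111,-10],[0,0,67],1],
  [[-70,111,-10],[0,0,67],1],
  [[-70,111,-10],[0,0,67],1],
  [[-70,111,-10],[0,0,67],1],
  [[-70,111,-10],[0,0,67],1],
])

```text
time: 5.5
ee_pos: [0.5659, 0.3301, 0.142]
tcp_rot: [-180.0, 0.0, 89.8]
wrist_force: [-0.0, -0.2, -2.0]
opening: 0.0212
grasp_force: 88.9
```

Run:
```python
from h import *
o=telemetry.get_obs(); print(o["ee_pos"],o["tcp_rot"],o["wrist_force"],o["q"])
I,D=camera("top"); np.savez("top1.npz",I=I,D=D); P=cloud("top",D)
g=proj("top",[[.565,.055,.14],[.565,.28,.14]]); print(g)
u0,v0,u1,v1=int(g[:,0].min())-15,int(g[:,1].min())-15,int(g[:,0].max())+10,int(g[:,1].max())+15
m=np.zeros(I.shape[:2],bool); m[v0:v1,u0:u1]=1
hsv=cv2.cvtColor(I,cv2.COLOR_RGB2HSV); m&=(P[...,2]>.1)&(P[...,2]<.2)&(hsv[...,1]<70)&(I.mean(-1)>130)
vu=np.argwhere(m); W=onplane("top",vu[:,::-1],o["ee_pos"][2]+.003)
print(len(vu),"z",np.median(P[m][:,2]),"y range",W[:,1].min(),W[:,1].max())
c=np.polyfit(W[:,1],W[:,0],1); print("line",c,"angle",np.degrees(np.arctan(c[0])),"x at pin",np.polyval(c,W[:,1].min()),"x at grip",np.polyval(c,o["ee_pos"][1]))
for a,b in((.05,.1),(.1,.15),(.15,.2),(.2,.25)):
    k=(W[:,1]>a)&(W[:,1]<b); 
    if k.any(): print(a,np.median(P[m][k][:,2]),np.median(W[k,0]))
n="scene"; I,D=camera(n); np.savez("scene1.npz",I=I)
g=proj(n,[[.565,.055,.12]])[0].astype(int); print(g)
cv2.imwrite("pics/s1.png",cv2.resize(I[g[1]-60:g[1]+60,g[0]-80:g[0]+80,::-1],(800,600),interpolation=cv2.INTER_CUBIC))
```

```text
[0.56592033 0.33007903 0.1419989 ] [-1.79980497e+02  1.10449424e-02  8.97528294e+01] [-0.01485585 -0.24973685 -1.99841701] [3.02531722e+01 1.87852732e+01 1.42073321e+01 8.54444694e+01
 3.82211884e-04 1.20500345e+02]
[[266.68064917 180.50057656]
 [176.62599295 179.85839457]]
279 z 0.14936139166446846 y range 0.05443855739125265 0.29787000357869986
line [0.0077618  0.56432295] angle 0.4447092936215006 x at pin 0.5647454954363513 x at grip 0.5668849608856162
0.05 0.14948036908857548 0.565341873660048
0.1 0.14940318773664812 0.5650079266036397
0.15 0.149405635473766 0.5647378374371049
0.2 0.1490710137832933 0.5667569519126942
[262 198]
```

View pics/s1.png

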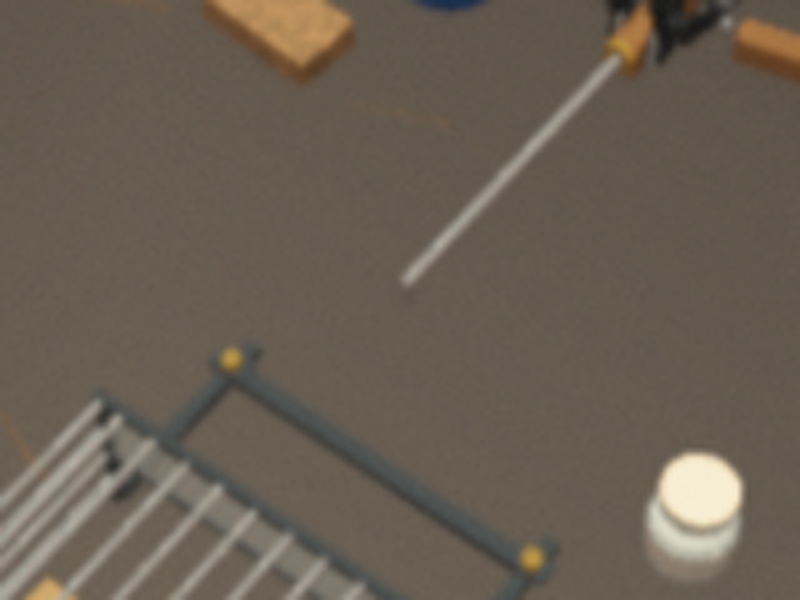

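The crop shows the rod held level with its pin down (tip at 407,283), clear of the frame and in line with it. Next I lower it outside the frame.

Emit:
play_rows([
  [[0,3,30],[0,0,0],1],
  [[0,3,65],[0,0,0],1],
  [[0,3,90],[0,0,0],1],
  [[0,3,100],[0,0,0],1],
  [[0,3,100],[0,0,0],1],
  [[0,3,100],[0,0,0],1],
  [[0,3,100],[0,0,0],1],
])

```text
time: 6.3
ee_pos: [0.5699, 0.3306, 0.0443]
tcp_rot: [179.9, -0.1, 89.7]
wrist_force: [-0.2, 0.3, -2.0]
opening: 0.0207
grasp_force: 89.0
```

Run:
```python
from h import *
delta([.569,.0532,.041],0.1)
```

```text
shift [-277.4    0.7    2.9] turn [ 0.1 -0.1 -0.4]
```

Emit:
play_rows([
  [[-10,0,3],[0,0,0],1],
  [[-30,0,3],[0,0,0],1],
  [[-55,0,3],[0,0,0],1],
  [[-80,0,3],[0,0,0],1],
  [[-105,0,3],[0,0,0],1],
  [[-130,0,3],[0,0,0],1],
  [[-155,0,3],[0,0,0],1],
  [[-180,0,3],[0,0,0],1],
  [[-200,0,3],[0,0,0],1],
  [[-220,0,3],[0,0,0],1],
  [[-240,0,3],[0,0,0],1],
  [[-255,0,3],[0,0,0],1],
  [[-268,0,3],[0,0,0],1],
  [[-277,0,3],[0,0,0],1],
  [[-277,0,3],[0,0,0],1],
  [[-277,0,3],[0,0,0],1],
  [[-277,0,3],[0,0,0],1],
  [[-277,0,3],[0,0,0],1],
])

```text
time: 8.1
ee_pos: [0.5673, 0.0537, 0.0392]
tcp_rot: [-180.0, -0.0, 89.7]
wrist_force: [0.1, 0.6, -1.2]
opening: 0.0208
grasp_force: 89.0
```

Run:
```python
from h import *
for i in range(1):
    I,D=camera("top"); S,_=camera("scene"); o=telemetry.get_obs()
np.savez("top2.npz",I=I,D=D)
print(o["ee_pos"],o["tcp_rot"],o["wrist_force"]); delta([.569,.0532,.041],0.1)
a=cv2.resize(I[165:205,335:387,::-1],(468,360),interpolation=cv2.INTER_CUBIC)
g=proj("scene",[[.568,-.22,.01]])[0].astype(int); print(g)
b=cv2.resize(S[g[1]-20:g[1]+20,g[0]-18:g[0]+18,::-1],(324,360),interpolation=cv2.INTER_CUBIC)
cv2.imwrite("pics/c2.png",np.hstack([a,b]))
```

```text
[0.5673408  0.05358274 0.03923315] [-1.79995112e+02 -3.52490615e-03  8.96981884e+01] [ 0.37474138 -0.44662135 -2.87581423]
shift [-0.4  1.7 -1.8] turn [-0.  -0.  -0.4]
[211 272]
```

View pics/c2.png

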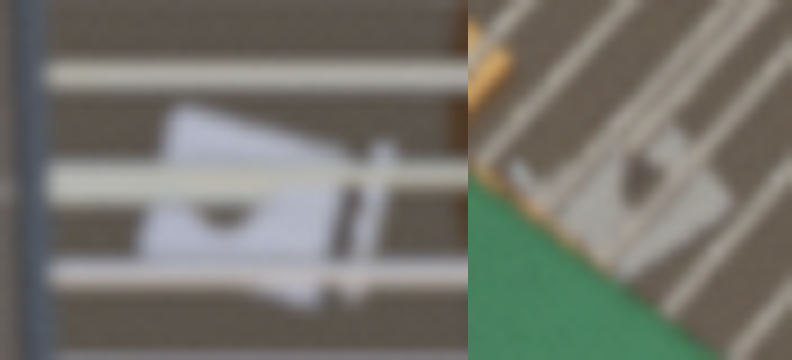

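The top view has the rod hidden under a roof bar (row ~185) with the hole's lower half showing at crop (225,215). A difference against the earlier pictures should place the pin.

Run:
```python
from h import *
A=np.load("top0.npz")["I"].astype(int); B=np.load("top2.npz")["I"].astype(int)
S0=np.load("scene0.npz")["I"].astype(int); S,_=camera("scene"); S=S.astype(int)
o=telemetry.get_obs(); print(o["ee_pos"])
d=(B-A).mean(-1)[174:196,335:375].astype(int)
print("top diff rows174 cols335"); [print(174+i,*("%4d"%x for x in r)) for i,r in enumerate(d)]
g=proj("scene",[[.568,-.22,.018],[.568,-.22,.044],[.568,-.12,.044]]); print(g)
m=np.abs(S-S0).mean(-1); x0,y0=198,250
print("scene diff from",x0,y0); [print(y0+i,*("%4d"%x for x in r)) for i,r in enumerate((S-S0).mean(-1)[y0:y0+36,x0:x0+40].astype(int))]
p=np.array(o["ee_pos"])+[-.0007,-.2735,0]; z=o["ee_pos"][2]
print("expected rod end top/scene", proj("top",[[p[0],p[1]-.004,z+.003]]), proj("scene",[[p[0],p[1],z+.007],[p[0],p[1],z-.023]]))
```

```text
[0.56735163 0.05348517 0.0392343 ]
top diff rows174 cols335
174  -16  -15  -16  -16  -19  -22  -25  -25  -25  -24  -25  -26  -25  -26  -25  -25  -25  -25  -26  -26  -25  -25  -26  -24  -26  -26  -25  -26  -25  -24  -25  -25  -25  -25  -25  -24  -27  -25  -24  -25
175  -18  -14  -15  -14  -17  -17  -17  -19  -19  -18  -19  -18  -18  -18  -18  -19  -18  -19  -19  -19  -20  -19  -19  -18  -18  -19  -19  -20  -18  -19  -19  -18  -19  -19  -19  -17  -18  -18  -19  -18
176  -17  -15  -14  -16  -17  -17  -17  -16  -16  -17  -17  -16  -15  -16  -18  -16  -16  -16  -18  -19  -20  -20  -19  -18  -15  -16  -15  -16  -15  -16  -15  -16  -14  -15  -16  -15  -17  -16  -16  -15
177  -17  -15  -15  -16  -17  -16  -15  -16  -14  -15  -16  -16  -16  -17  -16  -15  -14  -16  -19  -24  -26  -27  -25  -23  -21  -20  -19  -17  -16  -15  -15  -16  -15  -16  -15  -15  -17  -16  -15  -15
178  -16  -17  -15  -16  -17  -16  -16  -16  -16  -15  -17  -17  -16  -15  -16  -15  -15  -18  -21  -27  -30  -30  -30  -30  -28  -26  -24  -23  -20  -19  -17  -17  -16  -17  -16  -16  -16  -15  -16  -16
179  -18  -16  -16  
[... 10319 characters left out ...]
7   -5   -4   -3   -5   -5   -5   -5   -6   -6   -4   -2   -5   -5   -5   -6   -5   -5   -6   -4   -4   -5   -4   -4   -5   -7   -8   -7   -6   -4   -3   -3   -5   -6   -3   -3
284   -5   -5   -4   -3   -3   -2   -3   -5   -6   -5   -3   -4   -4   -1   -3   -4   -3   -6   -7   -7   -4   -4   -4   -4   -4   -3   -5   -5   -6   -5   -7   -4   -6   -5   -5   -3   -3   -3   -4   -3
285   -5   -3   -5   -3   -4   -4   -5   -4   -5   -4   -5   -6   -2   -3   -5   -3   -5   -5   -6   -4   -3   -4   -4   -5   -5   -5   -6   -3   -6   -5   -6   -5   -4   -4   -5   -5   -3   -3   -5   -4
expected rod end top/scene [[364.5579922  185.77829363]] [[210.53903739 267.07989306]
 [211.18039304 271.1299479 ]]
```

Emit:
play_rows([
  [[0,1.5,0],[0,0,0],1],
  [[0,1.5,3],[0,0,0],1],
  [[0,1.5,6],[0,0,0],1],
  [[0,1.5,7],[0,0,0],1],
  [[0,1.5,8],[0,0,0],1],
  [[0,1.5,9],[0,0,0],1],
  [[0,1.5,9],[0,0,0],1],
  [[0,1.5,9],[0,0,0],1],
])

```text
time: 9.05
ee_pos: [0.5689, 0.0531, 0.0304]
tcp_rot: [180.0, -0.0, 89.7]
wrist_force: [1.0, 0.1, -1.5]
opening: 0.0211
grasp_force: 89.0
```

Emit:
play_rows([
  [[0,0,1],[0,0,0],1],
  [[0,0,2],[0,0,0],1],
  [[0,0,2.5],[0,0,0],1],
  [[0,0,2.5],[0,0,0],1],
  [[0,0,2.5],[0,0,0],1],
])

```text
time: 9.55
ee_pos: [0.5688, 0.0531, 0.0278]
tcp_rot: [-180.0, 0.0, 89.7]
wrist_force: [-1.0, 0.1, -2.2]
opening: 0.0208
grasp_force: 89.0
```

Emit:
play_rows([
  [[0,0,1],[0,0,0],1],
  [[2,0,1.5],[0,0,0],1],
  [[5,0,1.5],[0,0,0],1],
  [[8,0,1.5],[0,0,0],1],
  [[11,0,1.5],[0,0,0],1],
  [[14,0,1.5],[0,0,0],1],
  [[17,0,1.5],[0,0,0],1],
  [[20,0,1.5],[0,0,0],1],
  [[23,0,1.5],[0,0,0],1],
  [[26,0,1.5],[0,0,0],1],
  [[29,0,1.5],[0,0,0],1],
  [[32,0,1.5],[0,0,0],1],
  [[35,0,1.5],[0,0,0],1],
  [[38,0,1.5],[0,0,0],1],
  [[40,0,1.5],[0,0,0],1],
])

```text
time: 11.05
ee_pos: [0.5691, 0.0934, 0.0263]
tcp_rot: [-180.0, -0.0, 89.7]
wrist_force: [1.1, -1.2, -1.8]
opening: 0.021
grasp_force: 89.0
```

Run:
```python
from h import *
I,D=camera("top"); S,_=camera("scene"); o=telemetry.get_obs()
print(o["ee_pos"],o["tcp_rot"],o["wrist_force"],o["torque"])
a=cv2.resize(I[165:205,320:387,::-1],(603,360),interpolation=cv2.INTER_CUBIC)
cv2.imwrite("pics/c3.png",a)
```

```text
[0.56909059 0.09341933 0.02629809] [ 1.79999359e+02 -1.04380133e-02  8.96735952e+01] [-0.75792312 -0.25463826 -1.32371722] [0.06735463 0.0255731  0.00035154]
```

View pics/c3.png

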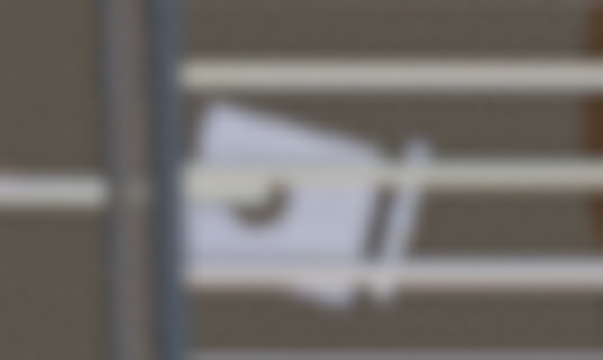

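The pin is in the hole (crop 270,190) and the bracket has moved about 31 mm outward with the rod. I keep drawing it.

Emit:
play_rows([
  [[3,0,0],[0,0,0],1],
  [[9,0,0],[0,0,0],1],
  [[16,0,0],[0,0,0],1],
  [[23,0,0],[0,0,0],1],
  [[30,0,0],[0,0,0],1],
  [[37,0,0],[0,0,0],1],
  [[44,0,0],[0,0,0],1],
  [[51,0,0],[0,0,0],1],
  [[58,0,0],[0,0,0],1],
  [[65,0,0],[0,0,0],1],
  [[72,0,0],[0,0,0],1],
  [[79,0,0],[0,0,0],1],
  [[86,0,0],[0,0,0],1],
  [[93,0,0],[0,0,0],1],
  [[100,0,0],[0,0,0],1],
  [[107,0,0],[0,0,0],1],
  [[113,0,0],[0,0,0],1],
  [[119,0,0],[0,0,0],1],
  [[123,0,0],[0,0,0],1],
  [[125,0,0],[0,0,0],1],
])

```text
time: 13.15
ee_pos: [0.5698, 0.2185, 0.0262]
tcp_rot: [-180.0, -0.0, 89.7]
wrist_force: [0.0, -0.3, -1.6]
opening: 0.0212
grasp_force: 88.9
```

```bash
cat > br.py <<'E'
from h import *
I,D=camera("top"); o=telemetry.get_obs()
print(o["time"],o["ee_pos"],o["tcp_rot"],o["wrist_force"],o["torque"])
hsv=cv2.cvtColor(I,cv2.COLOR_RGB2HSV); H,S,V=[hsv[...,i].astype(int) for i in range(3)]
m=np.zeros(I.shape[:2],np.uint8); m[160:215,288:330]=1
m&=((S<70)&(V>135)).astype(np.uint8); m=cv2.morphologyEx(m,cv2.MORPH_OPEN,np.ones((5,5),np.uint8))
c=max(cv2.findContours(m,0,2)[0],key=cv2.contourArea)[:,0].astype(np.float32)
W=onplane("top",c,.008)[:,:2]*1000; r=cv2.minAreaRect(W.astype(np.float32)); print("bracket rect",r)
cv2.imwrite("pics/b.png",cv2.resize(I[150:225,270:345,::-1],(600,600),interpolation=cv2.INTER_CUBIC))
E
python3 br.py
```

```text
13.2 [0.56981347 0.21858247 0.02627336] [-1.79998884e+02 -8.91524423e-03  8.96723675e+01] [ 0.19665913 -0.26300137 -0.94625965] [-0.01054123  0.0049942   0.04828789]
bracket rect ((566.969970703125, -72.77296447753906), (69.8968505859375, 51.74113845825195), 75.15524291992188)
```

View pics/b.png

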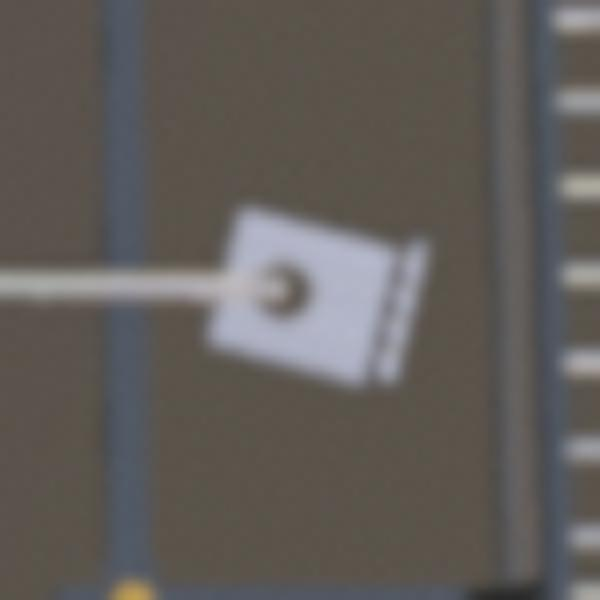

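Bracket in the frame, pin in the hole (crop 283,290), still turned about 15°, its near corner (207,350) about 20 mm from the bar (150). Now I feel for the stop slowly.

Emit:
play_rows([
  [[2,0,0],[0,0,0],1],
  [[4,0,0],[0,0,0],1],
  [[6,0,0],[0,0,0],1],
  [[8,0,0],[0,0,0],1],
  [[10,0,0],[0,0,0],1],
  [[12,0,0],[0,0,0],1],
  [[14,0,0],[0,0,0],1],
  [[16,0,0],[0,0,0],1],
  [[18,0,0],[0,0,0],1],
  [[19,0,0],[0,0,0],1],
  [[20,0,0],[0,0,0],1],
  [[21,0,0],[0,0,0],1],
  [[22,0,0],[0,0,0],1],
  [[23,0,0],[0,0,0],1],
  [[24,0,0],[0,0,0],1],
  [[24,0,0],[0,0,0],1],
])

```text
time: 14.8
ee_pos: [0.57, 0.242, 0.0262]
tcp_rot: [180.0, 0.0, 89.7]
wrist_force: [-0.6, -1.8, -1.8]
opening: 0.0209
grasp_force: 88.9
```

```bash
python3 br.py
```

```text
14.85 [0.57003632 0.24203533 0.02625338] [1.79996480e+02 6.57828115e-03 8.96564982e+01] [ 0.39278291 -1.4942792  -1.49683948] [-0.25901653 -0.07517766  0.16322959]
bracket rect ((568.5220947265625, -49.54343032836914), (68.97112274169922, 51.5404052734375), 77.99810028076172)
```

Emit:
play_rows([
  [[0.7,0,0],[0,0,0],1],
  [[1.4,0,0],[0,0,0],1],
  [[2.1,0,0],[0,0,0],1],
  [[2.8,0,0],[0,0,0],1],
  [[3.5,0,0],[0,0,0],1],
  [[3.5,0,0],[0,0,0],1],
])

```text
time: 15.45
ee_pos: [0.57, 0.2457, 0.0263]
tcp_rot: [180.0, -0.0, 89.7]
wrist_force: [0.7, -1.9, -2.5]
opening: 0.0211
grasp_force: 88.9
```

```bash
python3 br.py
```

```text
15.5 [0.56996299 0.24569878 0.0262597 ] [-1.79995683e+02 -4.77225911e-03  8.96629639e+01] [ 0.82474642 -0.99029832 -3.06592828] [-0.31072982 -0.16199331  0.14993599]
bracket rect ((573.8367919921875, -46.098297119140625), (49.489349365234375, 67.26240539550781), 0.3583716154098511)
```

Square now (0.36°, the frame about 0.4°). Next I build up the pull in small steps.

Emit:
play_rows([
  [[0.3,0,0],[0,0,0],1],
  [[0.6,0,0],[0,0,0],1],
  [[0.6,0,0],[0,0,0],1],
  [[0.6,0,0],[0,0,0],1],
])

```text
time: 15.9
ee_pos: [0.57, 0.2459, 0.0262]
tcp_rot: [-180.0, 0.0, 89.6]
wrist_force: [0.6, -5.3, -3.2]
opening: 0.0209
grasp_force: 88.9
```

Emit:
play_rows([
  [[0.2,0,0],[0,0,0],1],
  [[0.4,0,0],[0,0,0],1],
  [[0.4,0,0],[0,0,0],1],
  [[0.4,0,0],[0,0,0],1],
])

```text
time: 16.3
ee_pos: [0.57, 0.246, 0.0261]
tcp_rot: [-180.0, 0.1, 89.6]
wrist_force: [1.7, -7.6, -2.4]
opening: 0.0213
grasp_force: 88.9
```

Emit:
play_rows([
  [[0.2,0,0],[0,0,0],1],
  [[0.2,0,0],[0,0,0],1],
  [[0.2,0,0],[0,0,0],1],
  [[0.2,0,0],[0,0,0],1],
  [[0.2,0,0],[0,0,0],1],
])

```text
time: 16.8
ee_pos: [0.5699, 0.246, 0.026]
tcp_rot: [-180.0, 0.1, 89.6]
wrist_force: [0.9, -7.8, -3.1]
opening: 0.0209
grasp_force: 88.9
```

```bash
python3 br.py; python3 br.py; python3 br.py
```

```text
16.85 [0.56993009 0.24604908 0.02602401] [-1.79981456e+02  7.92259680e-02  8.96317479e+01] [ 1.48768097 -7.57041975 -4.46740292] [-1.36958871 -0.29559097  0.26681605]
bracket rect ((573.8367919921875, -46.098297119140625), (49.489349365234375, 67.26240539550781), 0.3583716154098511)
16.9 [0.56991753 0.24602713 0.02605681] [-1.79979882e+02  7.80197376e-02  8.96276151e+01] [ 1.75309645 -7.65183359 -2.94031602] [-1.29452478 -0.18648211  0.30143009]
bracket rect ((573.8367919921875, -46.11585998535156), (49.489349365234375, 67.227294921875), 0.35838374495506287)
16.95 [0.56994095 0.24601352 0.02604204] [-1.79980745e+02  7.98825915e-02  8.96261034e+01] [ 1.20926655 -6.71136206 -3.19394274] [-1.37949069 -0.22678241  0.30491913]
bracket rect ((573.8367919921875, -46.098297119140625), (49.489349365234375, 67.26240539550781), 0.3583716154098511)
```

Emit:
play_rows([
  [[0.4,0,0],[0,0,0],1],
  [[0.4,0,0],[0,0,0],1],
  [[0.4,0,0],[0,0,0],1],
  [[0.4,0,0],[0,0,0],1],
  [[0.4,0,0],[0,0,0],1],
])

```text
time: 17.45
ee_pos: [0.5699, 0.2461, 0.0259]
tcp_rot: [-180.0, 0.1, 89.6]
wrist_force: [0.5, -8.7, -2.5]
opening: 0.0209
grasp_force: 88.8
```

```bash
python3 -c "
from h import *
for i in range(8): camera('top'); print(telemetry.get_obs()['wrist_force'].round(2))"
```

```text
[ 1.1  -8.98 -2.9 ]
[ 1.49 -9.09 -3.04]
[ 1.09 -8.75 -3.44]
[ 1.35 -8.97 -2.98]
[ 1.35 -8.58 -3.49]
[ 0.37 -9.9  -2.99]
[ 0.69 -9.29 -2.9 ]
[ 2.17 -8.82 -3.21]
```

Emit:
play_rows([
  [[0,0,0],[0,0,0],1],
  [[0,0,0],[0,0,0],1],
  [[0,0,0],[0,0,0],1],
  [[0,0,0],[0,0,0],1],
  [[0,0,0],[0,0,0],1],
  [[0,0,0],[0,0,0],1],
  [[0,0,0],[0,0,0],1],
  [[0,0,0],[0,0,0],1],
  [[-1,0,0],[0,0,0],1],
  [[-2,0,0],[0,0,0],1],
  [[-3.5,1,0],[0,0,0],1],
  [[-5,2,0],[0,0,0],1],
  [[-6,3,0],[0,0,0],1],
  [[-6,3.5,0],[0,0,0],1],
  [[-6,3.5,0],[0,0,0],1],
])

```text
time: 19.35
ee_pos: [0.5735, 0.2412, 0.0263]
tcp_rot: [-180.0, -0.0, 89.7]
wrist_force: [-0.8, 0.2, -2.6]
opening: 0.021
grasp_force: 88.9
```

```bash
python3 br.py
```

```text
19.4 [0.57349833 0.24123984 0.02626725] [-1.79997755e+02 -5.46605988e-03  8.96558093e+01] [ 0.39350532 -0.71795886 -1.85974067] [ 0.03163857  0.00820456 -0.03423015]
bracket rect ((573.8367919921875, -46.098297119140625), (49.489349365234375, 67.26240539550781), 0.3583716154098511)
```

View pics/b.png

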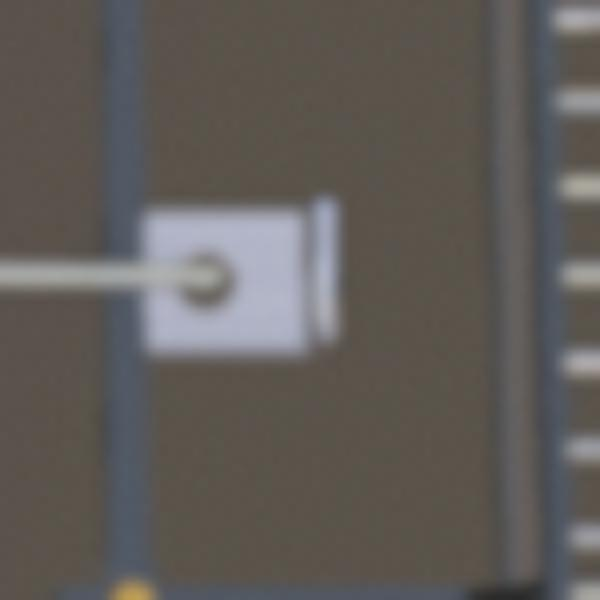

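The bracket lies square against the bar (front edge at 147, bar edge at 148) and the pin is free in the hole (207,277). Now I lift it straight up.

Emit:
play_rows([
  [[0,0,-4],[0,0,0],1],
  [[0,0,-10],[0,0,0],1],
  [[0,0,-20],[0,0,0],1],
  [[0,0,-35],[0,0,0],1],
  [[0,0,-50],[0,0,0],1],
  [[0,0,-60],[0,0,0],1],
  [[0,0,-60],[0,0,0],1],
  [[30,0,-60],[0,0,0],1],
  [[60,0,-60],[0,0,0],1],
  [[90,0,-60],[0,0,0],1],
  [[115,0,-60],[0,0,0],1],
  [[115,0,-60],[0,0,0],1],
  [[115,0,-60],[0,0,0],1],
  [[115,0,-60],[0,0,0],1],
])

```text
time: 20.8
ee_pos: [0.5741, 0.3554, 0.0859]
tcp_rot: [-180.0, 0.0, 89.6]
wrist_force: [0.4, -0.3, -2.2]
opening: 0.0208
grasp_force: 89.0
```

```bash
python3 br.py
```

```text
20.85 [0.57422424 0.35526726 0.08614184] [-1.79980975e+02  1.94516965e-02  8.96069274e+01] [-0.10972436  0.19827487 -1.46921864] [ 0.01052574  0.05805123 -0.0056769 ]
bracket rect ((573.8367919921875, -46.11585998535156), (49.489349365234375, 67.227294921875), 0.35838374495506287)
```

Emit:
play_rows([
  [[0,0,20],[0,0,0],1],
  [[0,0,40],[0,0,0],1],
  [[0,0,52],[0,0,0],1],
  [[0,0,57],[0,0,0],1],
  [[0,0,60],[0,0,0],1],
  [[0,0,62],[0,0,0],1],
  [[0,0,62.5],[0,0,0],1],
  [[0,0,62.5],[0,0,0],1],
])

```text
time: 21.65
ee_pos: [0.5744, 0.3563, 0.0244]
tcp_rot: [180.0, -0.0, 89.7]
wrist_force: [-0.3, 0.2, -1.7]
opening: 0.0208
grasp_force: 89.0
```

Emit:
play_rows([
  [[0,0,0.5],[0,0,0],1],
  [[0,0,1],[0,0,0],1],
  [[0,0,1.3],[0,0,0],1],
  [[0,0,1.3],[0,0,0],1],
])

```text
time: 22.05
ee_pos: [0.5743, 0.3563, 0.023]
tcp_rot: [180.0, -0.0, 89.7]
wrist_force: [-1.0, -0.8, 2.6]
opening: 0.0209
grasp_force: 89.6
```

Touching the bench. Release and retreat.

Emit:
play_rows([
  [[0,0,0],[0,0,0],0.6],
  [[0,0,0],[0,0,0],0.5],
  [[0,0,0],[0,0,0],0.3],
  [[0,0,0],[0,0,0],0.2],
  [[0,0,0],[0,0,0],0.2],
  [[0,0,-10],[0,0,0],0.2],
  [[0,0,-30],[0,0,0],0.2],
  [[0,0,-60],[0,0,0],0.2],
  [[0,0,-100],[0,0,0],0.2],
  [[0,0,-150],[0,0,0],0.2],
  [[0,0,-180],[0,0,0],0.2],
  [[-30,-150,-180],[0,0,0],0.2],
  [[-30,-150,-180],[0,0,0],0.2],
  [[-30,-150,-180],[0,0,0],0.2],
  [[-30,-150,-180],[0,0,0],0.2],
  [[-30,-150,-180],[0,0,0],0.2],
  [[-30,-150,-180],[0,0,0],0.2],
])

```text
time: 23.75
ee_pos: [0.4248, 0.3274, 0.2034]
tcp_rot: [179.9, -0.1, 89.7]
wrist_force: [0.1, 0.4, 0.3]
opening: 0.0685
grasp_force: 0.0
```

```bash
python3 br.py; python3 -c "
from h import *
I,_=camera('top'); cv2.imwrite('pics/f.png',cv2.resize(I[:,:,::-1],(800,600)))"
```

```text
23.8 [0.425019   0.32741608 0.20295984] [ 1.79948195e+02 -3.32908465e-02  8.96349434e+01] [ 0.32071984 -0.28774832  0.05029677] [ 0.0700079  -0.04967999  0.02669471]
bracket rect ((573.836669921875, -46.0875129699707), (49.489349365234375, 67.17060089111328), 0.35838374495506287)
```

View pics/f.png

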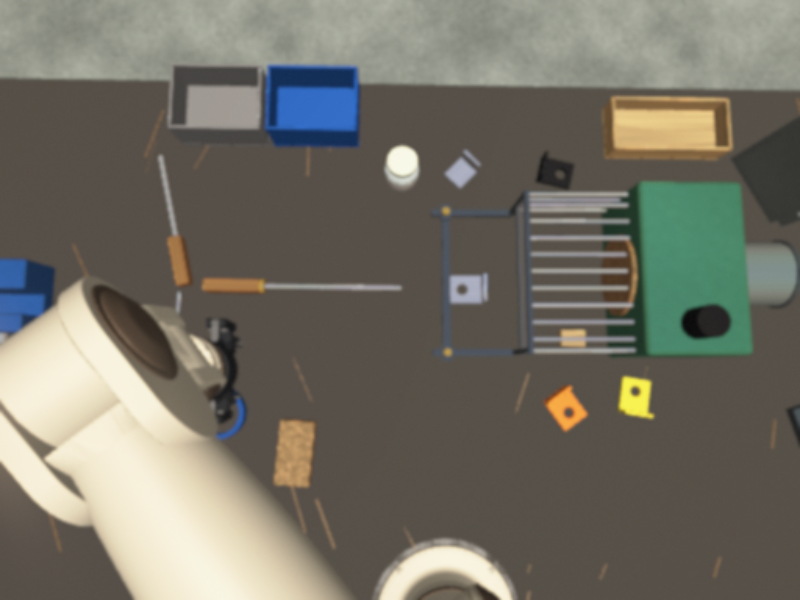

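The bracket lies square at the bar (467,289), and the rod lies flat with its pin at (401,288), outside the frame's end (~435). The other things are where they were.

```bash
python3 -c "
from workcell import workorder; print(workorder.job_done())"
```

```text
the job is handed in; nothing more can be done
None
```

The bracket was drawn out with the rod, held against the stop bar at about 9 N, and left square in the frame; the rod lies flat on the bench with its pin beyond the frame's ends, and the job was handed in at about 24 s.

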